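Put the passed spindle away in the accepted-parts holder

ROBOT

A 7-joint arm with a two-finger parallel gripper is mounted at the origin on the work surface. World frame = base frame: x ahead of the robot, y to its left, z up, the work surface at z = 0. Lengths are in m, angles in rad, forces in N, time in s.
With the tool pointing down it reaches from about 0.425 to 0.95 m from the base axis. Payload 4.7 kg.
Tool frame: the origin (TCP) lies on the centre line of the jaws, within the pads' length; the fingertips stand robot.nose_length ahead of it and the grasp point (between the pads) lies 8 mm behind it (robot.nose_length is the distance from the TCP to the fingertips, in m); z points along the fingers, x is the direction in which the jaws open and shut, and the axes are right-handed (so a half turn about z gives the same grasp; the last joint's range is limited). The gripper opens to 85 mm and grips with 20 to 120 N. Pads are 22 mm wide; open, the fingers measure 114 mm over their backs; the gripper's body (76 mm by 85 mm) begins 54 mm behind the grasp point. The pads swing forward as they close: fully open they stand 13 mm farther back than shut.
Start: joints at [1.123, 0.469, -0.049, 1.532, 0.024, 1.141, -0.082], TCP at [0.275, -0.617, 0.242] pointing down, gripper open.
Joint ranges: [-2.59, 2.59], [-0.33, 1.99], [-1.39, 1.29], [0.1, 2.45], [-1.04, 4.18], [0.21, 1.99], [-2.66, 2.66]. Speed limits (rad/s): [2.57, 2.57, 3.14, 3.14, 3.14, 3.14, 3.14].

INTERFACE

Orientations are given as [roll, pitch, yaw] about the fixed x, y, z axes, in that order (R = Rz(yaw) Ry(pitch) Rx(roll)).
In Python, from plant import robot gives the robot as it stands. Calls block until the motion is done:
- robot.goto(position, orientation): joint-space move of the TCP to a pose.
- robot.move_straight(position, vel=0.15, attitude=None, contact_N=None): straight line of the TCP; attitude=None keeps the orientation; vel is the mean speed in m/s. With contact_N (N) it stops when the force on the tool has changed by that much, and returns True; else False.
- robot.move_joints(angles): joint-space move.
- robot.grip(opening, strength=None): opening from 0.0 (shut) to 1.0 (fully open); strength is the grip in N (None keeps the last); returns when the fingers have stopped.
- robot.sleep(seconds).
- robot.inverse_kinematics(position, orientation): joint angles nearest the present ones, or None.
- robot.sense(): the state.
- robot.grab_frame(name): name is "scene" or "top"; returns a dict with "image" (384x512x3 uint8, red, green, blue), "range_z" (384x512 float32, m along the optical axis (not along the pixel's ray), 0 where there is no reading), "fx", "fy", "cx", "cy" (pixels), "dist_coeffs" ([k1, k2, p1, p2, k3] as OpenCV has them; the pictures are not rectified), "R" (3x3) and "t" (3): a world point X has camera coordinates R X + t. Camera axes: x right, y down, z forward; pixel columns grow to the right and rows downward; lengths in m; the calibration is good to about 2 mm. A picture is of the moment at which its call begins.
A pose or a line that the arm cannot do raises robot.IKError and nothing moves.
- robot.close_job(): hands the job in, once; it reports no verdict.
The state is a dict: "t": time; "joint_pos": joint angles; "joint_velocities": joint speeds; "effort": joint torques, N m; "tcp_pos": TCP position; "tcp_rot": TCP orientation; "wrist_force": force on the tool from outside, world axes, zero at the start; "torque": the same for the moment, N m; "opening": opening from 0.0 (shut) to 1.0 (fully open).
Only numpy, scipy, OpenCV 4.12 (cv2) and the standard library are available. Lean on these libraries where they do the work, as an engineer would, in place of code of your own. Each camera call takes 0.05 s, during which the arm holds its last target.

TASK

The turned steel spindle standing behind the blue instrument case has passed inspection. Move the case out of the way, leaving it standing on the bench, then pick up the spindle and drop it foot-down into the green holder, letting go only once its foot is inside the mouth. Do not knock over the spindle, the case, the bottle or any of the holders, and leave the reject in the red holder.

Things in the scene. Friction and masses are not known exactly. Their poses are not given: they have to be found in the camera images.
- spindle: Bright-steel spindle, 120 mm long, about 0.3 kg, standing upright on the bench just behind the case (far side from the robot, about 15 mm off its face; the case is taller and in the gripper's way). Foot: 26 mm diameter, 25 mm high; above it a plain shank of 20 mm diameter to the top. Origin: centre of the foot's underside; z along the spindle to its top.
- case: Blue hard-shell case standing on edge, loose, about 0.75 kg: 60 mm thick (own x), 140 long (y), 160 high, fixed black handle on top (bar 16 thick, 70 long, its top 33 mm above the case). Origin: centre of its underside; x towards the spindle, z up. The bench on its left (+y) is clear for 200 mm. Pushed low on an end face it slides upright.
- green_holder: Accepted-parts holder, empty, loose, about 0.9 kg: upright round green tube, 54 mm outside, 46 mm inside, 80 mm high, open on top, inner floor 8 mm above the bench, on a round dark steel foot 84 mm across, 6 mm thick. Green, yellow and red holders stand in any order. Origin: centre of its underside, z up.
- green_holder_mouth (a point): Centre of the open mouth of the green holder, 80 mm above the bench.
- green_holder_in (a point): Centre of the inner floor of the green holder, 8 mm above the bench.
- spindle_foot (a point): Centre of the underside of the spindle's foot.
- yellow_holder: The same holder painted yellow (parts on hold), empty. Origin: centre of its underside, z up.
- red_holder: The same holder painted red (rejects), with one spindle in it. Origin: centre of its underside, z up.
- reject_spindle: A spindle of the same shape standing in the red holder, its foot on the holder's floor, its top 128 mm above the bench. Origin: centre of the underside of its foot, z up.
- bottle: White plastic bottle with a blue cap, 52 mm in diameter, 130 mm high, standing behind the work. Origin: centre of its underside, z up.
Mind the look-alikes: they are no part of the job. Of the things that look like the red_holder, the largest one is meant.

How it is judged:
On the way, in this order (a step that is already met when the one before it is completed fails the run):
1. the case has been moved out of the way (more than 30 mm) and stands upright, with the spindle still standing on the bench (distance of case from where it was at the start of the episode above 0.03 m and angle between each of case, spindle's own z axis and vertical below 0.1 rad and height (world z) of spindle_foot below 0.01 m), for 0.2 s.
2. the spindle stands foot-down in the green holder (horizontal distance between spindle_foot and green_holder_in below 0.018 m and z of spindle_foot in the frame of green_holder_in below 0.01 m and angle between spindle's own z axis and vertical below 0.4 rad), for 0.2 s.
At the end, for the whole second after the job is handed in: The spindle is released at rest in the green holder, foot within 18 mm of the tube's axis and 10 mm of its floor, leaning under 0.4 rad. Green holder and case (over 30 mm from its start) stand upright on the bench; the reject is still in the red holder (all of step 2 and linear speed of spindle below 0.03 m/s and angle between each of green_holder, case's own z axis and vertical below 0.1 rad and height (world z) of each of green_holder, case below 0.01 m and distance of case from where it was at the start of the episode above 0.03 m and horizontal distance between reject_spindle and red_holder below 0.018 m and z of reject_spindle in the frame of red_holder below 0.018 m); the robot touches nothing.
It fails at once if the spindle is let go above the green holder with its foot not yet in the mouth (more than 10 mm above it) (contact force between spindle and the fingers below 0.01 N and horizontal distance between spindle_foot and green_holder_mouth below 0.04 m and z of spindle_foot in the frame of green_holder_mouth above 0.01 m).
It fails at once if the spindle is knocked over (angle between spindle's own z axis and vertical above 1.2 rad).
It fails at once if the case is knocked over (angle between case's own z axis and vertical above 0.8 rad).
It fails at once if a holder or the bottle is knocked over (angle between any of green_holder, yellow_holder, red_holder, bottle's own z axis and vertical above 0.6 rad).
It also fails if it takes over 61 s, if anything falls off the work surface, if the arm or the gripper's body presses on something with over 40 N, if the wrist force passes 120 N, or if a joint passes its speed limit or range.

## Working session

There is one attempt and no reset: what is moved stays moved. The work goes in short steps, each a Python script; the robot and the scene stay as the last script left them, time stands still between calls to the robot, and variables do not carry over. Pictures are saved under pics/ and viewed, and the job is handed in when it is done.

```bash
ls; mkdir -p pics
python3 - <<'E'
from plant import robot
import cv2,pickle,numpy as np
d={}
for n in("scene","top"):
    f=robot.grab_frame(n);d[n]=f
    cv2.imwrite(f"pics/{n}0.png",f["image"][...,::-1])
    print(n,f["fx"],f["fy"],f["cx"],f["cy"],f["dist_coeffs"],(-f["R"].T@f["t"]),f["R"].tolist())
pickle.dump(d,open("f0.pkl","wb"))
print(robot.sense(),robot.nose_length)
E
```

```text
pics
scene 495.1394329598238 495.1394329598238 251.10398671677484 204.14016083691783 [-0.15687576  0.          0.          0.          0.        ] [ 1.13612191 -0.87850243  0.81764493] [[0.7728010573026026, 0.634599784413016, 0.007851079857778123], [0.39538431733044205, -0.47173956454916044, -0.7881199304979597], [-0.4964370729922574, 0.6121641094199513, -0.6154716367932467]]
top 354.5537072517573 354.5537072517573 257.38500636921736 190.53233353076774 [0.01880346 0.         0.         0.         0.        ] [ 0.50872421 -0.11281587  0.76597036] [[0.015738673611036074, -0.9998737113812642, -0.0022035066647227404], [-0.9998195474402056, -0.015714297924644013, -0.01067395883437727], [0.010637984274651222, 0.0023711029905364727, -0.9999406038166369]]
{'t': 0.1, 'joint_pos': array([ 1.12308345,  0.4694067 , -0.0486188 ,  1.53358801,  0.02408887,
        1.14101131, -0.08231837]), 'joint_velocities': array([-0.00050892, -0.00059602,  0.00224881, -0.00271681,  0.00069898,
       -0.00160073, -0.00083205]), 'effort': array([ 1.79354764e-03, -5.11515462e+01, -4.66572109e-02, -2.38391036e+01,
        1.07509311e-02,  4.37373601e-03,  2.85869061e-05]), 'tcp_pos': array([ 0.27432484, -0.61617685,  0.24132973]), 'tcp_rot': array([ 3.14154901e+00,  1.82779291e-03, -1.15195591e+00]), 'wrist_force': array([-0.24823678,  0.04153843,  1.10433974]), 'torque': array([-0.02838437, -0.01846423, -0.05942641]), 'opening': 1.0017080142125558} 0.011
```

View pics/scene0.png

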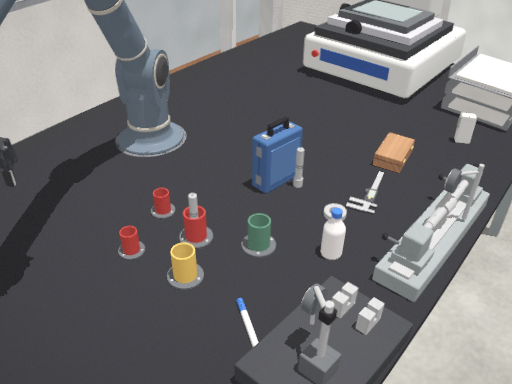

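View pics/top0.png

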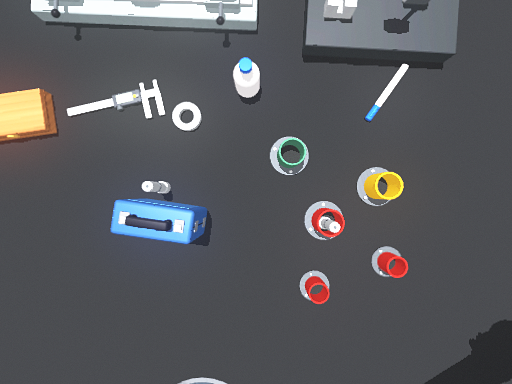

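The top view shows the case at (158,221), the spindle at (155,187), green holder at (290,154), yellow (380,186), the large red one with the reject (325,221), and the bottle (247,78).

Possible mix-ups, with scene-view pixels:
- **Spindle:** the upright one at (299,168), the reject at (194,207), and a jig post at (325,330). I choose (299,168), which stands behind the case.
- **Red holders:** the large one at (195,225), and small ones at (162,203) and (129,241). I leave all three alone.
- **Place target:** the green holder at (259,235).

```bash
cat > h.py <<'E'
import numpy as np,cv2
def cloud(f):
    h,w=f["range_z"].shape
    K=np.array([[f["fx"],0,f["cx"]],[0,f["fy"],f["cy"]],[0,0,1]])
    uv=np.stack(np.meshgrid(np.arange(w),np.arange(h)),-1).reshape(-1,1,2).astype(np.float64)
    n=cv2.undistortPoints(uv,K,np.array(f["dist_coeffs"]))[:,0]
    r=np.c_[n,np.ones(len(n))]
    P=(r*f["range_z"].reshape(-1,1)-f["t"])@f["R"]
    return P.reshape(h,w,3),(r@f["R"]).reshape(h,w,3)
def ray(f,uv,z):
    K=np.array([[f["fx"],0,f["cx"]],[0,f["fy"],f["cy"]],[0,0,1]])
    n=cv2.undistortPoints(np.array(uv,float).reshape(-1,1,2),K,np.array(f["dist_coeffs"]))[:,0]
    d=np.c_[n,np.ones(len(n))]@f["R"]; c=-f["R"].T@f["t"]
    return c+d*((z-c[2])/d[:,2])[:,None]
def hsv(f): return cv2.cvtColor(f["image"],cv2.COLOR_RGB2HSV)
def comps(m,amin=40):
    n,l,s,c=cv2.connectedComponentsWithStats(m.astype(np.uint8))
    return [(l==i,s[i,4],c[i]) for i in range(1,n) if s[i,4]>amin]
def circ(xy):
    A=np.c_[2*xy,np.ones(len(xy))];s=np.linalg.lstsq(A,(xy**2).sum(1),rcond=None)[0]
    return s[:2],np.sqrt(s[2]+s[:2]@s[:2])
E
python3 - <<'E'
import pickle;from h import *
d=pickle.load(open("f0.pkl","rb"))
for n,f in d.items():
    P,_=cloud(f);H=hsv(f);Z=P[...,2];ok=f["range_z"]>0
    print(n,ok.mean())
    cols={"blue":(H[...,0]>95)&(H[...,0]<130)&(H[...,1]>120)&(H[...,2]>60),
     "green":(H[...,0]>60)&(H[...,0]<92)&(H[...,1]>90)&(H[...,2]>40),
     "yellow":(H[...,0]>18)&(H[...,0]<32)&(H[...,1]>150),
     "red":((H[...,0]<6)|(H[...,0]>174))&(H[...,1]>150)}
    for k,m in cols.items():
        for c,a,ce in comps(m,60):
            c=c&ok;p=P[c]
            if len(p)<20: continue
            zt=np.percentile(p[:,2],98)
            t=p[np.abs(p[:,2]-zt)<.006]
            o=(k,a,ce.round(),"ztop",zt.round(3))
            if k=="blue":
                (cx,cy),s,ang=cv2.minAreaRect((t[:,:2]*1000).astype(np.float32));o+=("rect",round(cx),round(cy),np.round(s),round(ang,1))
            else:
                cc,r=circ(t[:,:2]);o+=("circ",cc.round(4),r.round(4),len(t))
            print(*o)
    # shank pts
    box=(P[...,0]>.45)&(P[...,0]<.62)&(P[...,1]>-.0)&(P[...,1]<.22)&ok&(H[...,1]<70)&(H[...,2]>70)
    b=P[box];print("grey z",np.histogram(b[:,2],bins=np.arange(0,.2,.02))[0])
    for lo,hi in((.03,.11),(.112,.128)):
        s=b[(b[:,2]>lo)&(b[:,2]<hi)]
        if len(s)>8: print(lo,s.mean(0).round(4),s.min(0).round(3),s.max(0).round(3),len(s))
top=d["top"]["image"];sc=d["scene"]["image"]
A=cv2.resize(top[165:255,95:225],None,fx=4,fy=4,interpolation=cv2.INTER_CUBIC)
B=cv2.resize(sc[115:205,240:320],None,fx=4,fy=4,interpolation=cv2.INTER_CUBIC)
o=np.zeros((360,850,3),np.uint8);o[:A.shape[0],:A.shape[1]]=A;o=o[:,:840] if 0 else o
cv2.imwrite("pics/cA.png",A[...,::-1]);cv2.imwrite("pics/cB.png",B[...,::-1])
E
```

```text
scene 0.9908599853515625
blue 811 [354.  64.] ztop 0.124 rect 298 763 [297.  20.] 0.5
blue 1757 [274. 155.] ztop 0.161 rect 462 63 [136.  57.] 82.3
blue 92 [337. 213.] ztop 0.131 rect 742 -89 [21. 25.] 33.5
blue 83 [241. 304.] ztop 0.017 rect 687 -354 [ 9. 34.] 53.8
red 362 [161. 201.] ztop 0.061 circ [ 0.317 -0.238] 0.0195 71
red 582 [195. 226.] ztop 0.08 circ [ 0.4573 -0.2563] 0.025 96
red 434 [129. 240.] ztop 0.062 circ [ 0.3711 -0.3907] 0.0191 83
grey z [443  49  39  39  45  65   1   7  40]
0.03 [0.5228 0.0822 0.0729] [0.455 0.001 0.03 ] [0.534 0.128 0.11 ] 175
0.112 [0.5214 0.0849 0.1169] [0.509 0.078 0.112] [0.529 0.096 0.121] 34
top 0.9961649576822916
blue 111 [372. 113.] ztop 0.017 rect 687 -352 [11. 35.] 55.6
blue 2098 [157. 220.] ztop 0.163 rect 460 68 [139.  57.] 82.6
green 371 [292. 152.] ztop 0.081 circ [ 0.5931 -0.177 ] 0.0246 155
yellow 772 [384. 185.] ztop 0.082 circ [ 0.5304 -0.3631] 0.0246 190
red 408 [327. 221.] ztop 0.082 circ [ 0.4564 -0.2528] 0.0247 170
red 505 [393. 264.] ztop 0.064 circ [ 0.3714 -0.3873] 0.0191 127
red 396 [317. 290.] ztop 0.063 circ [ 0.3173 -0.2346] 0.019 115
grey z [1813   52   26   28   31   98   22    6  174]
0.03 [0.5207 0.082  0.0725] [0.512 0.079 0.031] [0.531 0.088 0.11 ] 111
0.112 [0.5212 0.0884 0.1188] [0.512 0.079 0.113] [0.53  0.098 0.122] 99
```

```bash
python3 -c "
import cv2,numpy as np
a=cv2.imread('pics/cA.png');b=cv2.imread('pics/cB.png');b=b[:, :280]
cv2.imwrite('pics/cAB.png',np.hstack([a,b])[:,:800])"
```

```text
(no output)
```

View pics/cAB.png

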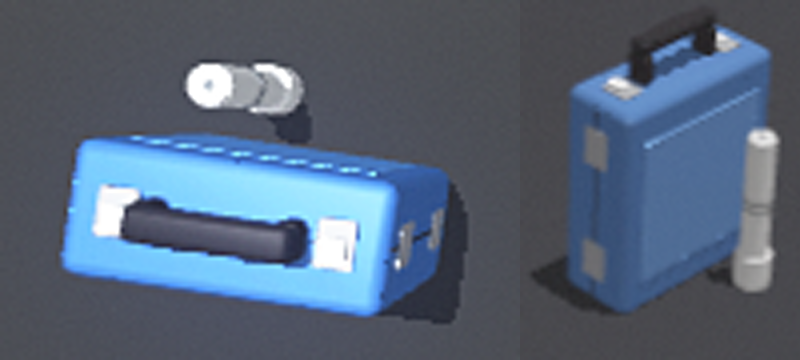

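The crop confirms the upright steel spindle, with foot and groove visible, behind the blue case. The measured positions:

| Item | Position |
|---|---|
| Spindle | ≈ (0.521, 0.087) |
| Case | ≈ (0.461, 0.066), yaw ≈ -7.5° |
| Green holder | ≈ (0.593, -0.178) |

The two views differ by about 4 mm in y. Next I push the case low on its right end face with the back of an open finger.

```bash
python3 - <<'E'
from plant import robot
from h import *
import pickle
th=np.radians(-7.5);ex=np.array([np.cos(th),np.sin(th)]);ey=np.array([-np.sin(th),np.cos(th)])
c=np.array([.461,.066]);yaw=np.radians(-97.5)
o=[np.pi,0,yaw]
p0=c-ey*.145
robot.goto([*p0,.24],o)
robot.move_straight([*p0,.022],vel=.2)
print(robot.sense()["t"],robot.sense()["tcp_pos"])
p1=p0+ey*.065
hit=robot.move_straight([*p1,.022],vel=.08)
s=robot.sense();print(hit,s["t"],s["tcp_pos"],s["wrist_force"])
for n in("scene","top"):
    f=robot.grab_frame(n);cv2.imwrite(f"pics/{n}1.png",f["image"][...,::-1])
E
python3 -c "
import cv2,numpy as np
a=cv2.imread('pics/scene1.png')[80:330,150:450];b=cv2.imread('pics/top1.png')[80:330,50:350]
cv2.imwrite('pics/p1.png',cv2.resize(np.hstack([a,b]),(800,333)))"
```

```text
3.375 [ 0.44276478 -0.07789506  0.02266497]
False 4.3333 [ 0.4506959  -0.01316136  0.02206673] [ 0.25790716 -2.6988715   0.96753509]
```

View pics/p1.png

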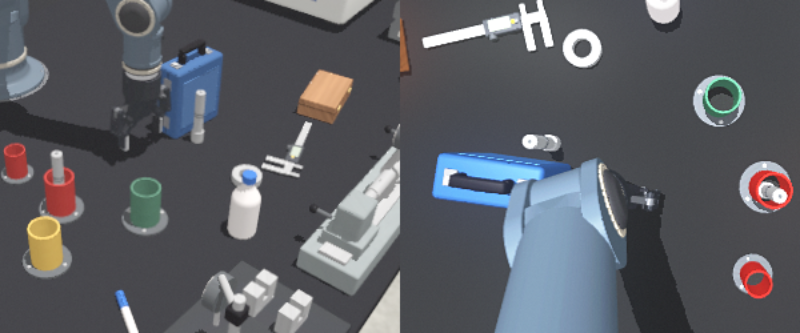

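The case has slid about 47 mm upright and the spindle stands untouched. The gripper body would later pass within a few mm of the spindle, so I raise the push height until the body is above the spindle's top. At the measured friction (about 3 N) the case still can't tip.

```bash
python3 - <<'E'
from plant import robot
from h import *
th=np.radians(-7.5);ex=np.array([np.cos(th),np.sin(th)]);ey=np.array([-np.sin(th),np.cos(th)])
c=np.array([.461,.066])
q=lambda y,x=0:c+ey*y+ex*x
robot.move_straight([*q(-.09),.022],vel=.1)
robot.move_straight([*q(-.09,-.004),.082],vel=.15)
robot.move_straight([*q(-.02,-.004),.082],vel=.08)
s=robot.sense();print(s["t"],s["tcp_pos"],s["wrist_force"])
for n in("scene","top"):
    f=robot.grab_frame(n);cv2.imwrite(f"pics/{n}2.png",f["image"][...,::-1])
E
python3 -c "
import cv2,numpy as np
a=cv2.imread('pics/scene2.png')[80:330,150:450];b=cv2.imread('pics/top2.png')[80:330,50:350]
cv2.imwrite('pics/p2.png',cv2.resize(np.hstack([a,b]),(800,333)))"
```

```text
6.2583 [0.45397102 0.04660539 0.08156492] [ 0.54898654 -1.74442051 -1.24955128]
```

View pics/p2.png

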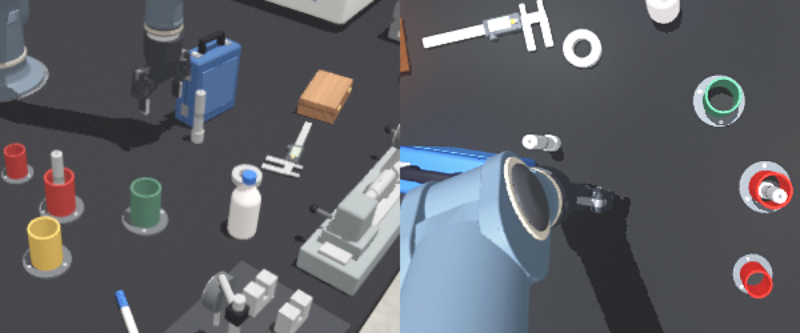

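The case is sliding straight and upright, clear of the spindle. I push the last 55 mm, back off and re-measure.

```bash
python3 - <<'E'
from plant import robot
from h import *
import pickle
th=np.radians(-7.5);ex=np.array([np.cos(th),np.sin(th)]);ey=np.array([-np.sin(th),np.cos(th)])
c=np.array([.461,.066])
q=lambda y,x=0:c+ey*y+ex*x
robot.move_straight([*q(.036,-.004),.082],vel=.08)
print(robot.sense()["wrist_force"])
robot.move_straight([*q(-.03,-.004),.082],vel=.15)
robot.move_straight([*q(-.06,-.004),.3],vel=.25)
robot.goto([.45,-.16,.3],[np.pi,0,-np.pi/2])
s=robot.sense();print(s["t"],s["tcp_pos"])
d={}
for n in("scene","top"):
    f=robot.grab_frame(n);d[n]=f;cv2.imwrite(f"pics/{n}3.png",f["image"][...,::-1])
    P,_=cloud(f);H=hsv(f);ok=f["range_z"]>0;Z=P[...,2]
    m=(H[...,0]>95)&(H[...,0]<130)&(H[...,1]>120)&(H[...,2]>60)&ok&(abs(Z-.161)<.007)&(P[...,0]<.7)
    print(n,"case",cv2.minAreaRect((P[m][:,:2]*1000).astype(np.float32)))
    b=(np.hypot(P[...,0]-.521,P[...,1]-.087)<.03)&ok&(H[...,1]<70)&(H[...,2]>70)
    s=P[b&(Z>.112)&(Z<.128)];print("spindle",s.mean(0).round(4),s.min(0).round(3),s.max(0).round(3),len(s))
pickle.dump(d,open("f3.pkl","wb"))
E
python3 -c "
import cv2,numpy as np
a=cv2.imread('pics/scene3.png')[80:330,150:450];b=cv2.imread('pics/top3.png')[80:330,50:350]
cv2.imwrite('pics/p3.png',cv2.resize(np.hstack([a,b]),(800,333)))"
```

```text
[-1.53398329 -8.87035373  9.01482929]
9.5417 [ 0.4497222  -0.15916616  0.2987707 ]
scene case ((475.62530517578125, 190.01466369628906), (137.6938934326172, 58.842716217041016), 81.54745483398438)
spindle [0.522  0.084  0.1172] [0.511 0.074 0.112] [0.53  0.096 0.121] 35
top case ((475.4270935058594, 194.42739868164062), (139.02464294433594, 58.923221588134766), 82.32533264160156)
spindle [0.5211 0.0885 0.1189] [0.512 0.08  0.112] [0.53  0.098 0.122] 98
```

View pics/p3.png

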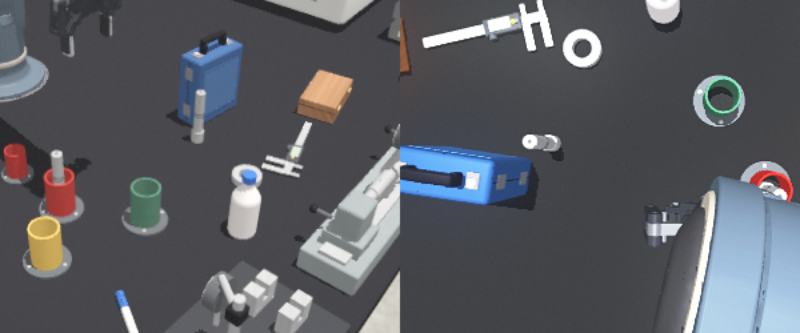

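The case has moved about 127 mm and the spindle is still standing, but the gripper body could still overlap the case corner during the grasp. I push it another 45 mm or so.

```bash
python3 - <<'E'
from plant import robot
from h import *
import pickle
th=np.radians(-7.5);ex=np.array([np.cos(th),np.sin(th)]);ey=np.array([-np.sin(th),np.cos(th)])
c=np.array([.461,.066])
q=lambda y,x=0:c+ey*y+ex*x
o=[np.pi,0,np.radians(-97.5)]
robot.goto([*q(-.06,-.004),.3],o)
robot.move_straight([*q(-.03,-.004),.074],vel=.25)
robot.move_straight([*q(.02,-.004),.074],vel=.12)
robot.move_straight([*q(.079,-.004),.074],vel=.08)
print(robot.sense()["wrist_force"])
robot.move_straight([*q(-.03,-.004),.074],vel=.15)
robot.move_straight([*q(-.06,-.004),.3],vel=.25)
robot.goto([.45,-.16,.3],[np.pi,0,-np.pi/2])
s=robot.sense();print(s["t"],s["tcp_pos"])
for n in("scene","top"):
    f=robot.grab_frame(n);cv2.imwrite(f"pics/{n}4.png",f["image"][...,::-1])
    P,_=cloud(f);H=hsv(f);ok=f["range_z"]>0;Z=P[...,2]
    m=(H[...,0]>95)&(H[...,0]<130)&(H[...,1]>120)&(H[...,2]>60)&ok&(abs(Z-.161)<.007)&(P[...,0]<.7)
    print(n,"case",cv2.minAreaRect((P[m][:,:2]*1000).astype(np.float32)),P[m].min(0))
    b=(np.hypot(P[...,0]-.521,P[...,1]-.087)<.03)&ok&(H[...,1]<70)&(H[...,2]>70)
    s=P[b&(Z>.112)&(Z<.128)];print("spindle",s.mean(0).round(4),s.min(0).round(3),s.max(0).round(3),len(s))
E
python3 -c "
import cv2,numpy as np
a=cv2.imread('pics/scene4.png')[80:330,150:450];b=cv2.imread('pics/top4.png')[80:330,50:350]
cv2.imwrite('pics/p4.png',cv2.resize(np.hstack([a,b]),(800,333)))"
```

```text
[ 0.09208253 -2.76463211 -0.62149019]
15.5083 [ 0.4497252  -0.15924113  0.29882058]
scene case ((488.859130859375, 280.8555908203125), (136.19073486328125, 58.67905807495117), 80.537353515625) [0.45369916 0.20983268 0.15417474]
spindle [0.5213 0.0846 0.1168] [0.51  0.075 0.113] [0.531 0.097 0.121] 37
top case ((485.76824951171875, 274.6435241699219), (116.3702163696289, 58.68832015991211), 82.43199157714844) [0.45069408 0.21461436 0.15400405]
spindle [0.5212 0.0887 0.1186] [0.512 0.08  0.113] [0.53  0.098 0.122] 97
```

View pics/p4.png

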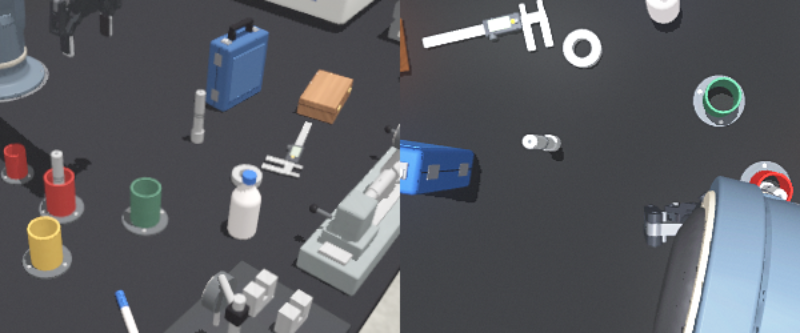

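The case now stands about 216 mm from its start, with its near end at y≈0.21, and the spindle is untouched at (0.521, 0.087). I grasp it with the jaws along y, so that they take up the y uncertainty.

```bash
python3 - <<'E'
from plant import robot
from h import *
o=[np.pi,0,-np.pi/2]
robot.goto([.521,.087,.26],o)
robot.grip(.75,strength=20)
robot.move_straight([.521,.087,.15],vel=.2)
print(robot.move_straight([.521,.087,.091],vel=.08,contact_N=8))
robot.grip(0,strength=60)
s=robot.sense();print(s["t"],s["tcp_pos"],s["opening"],s["wrist_force"])
robot.move_straight([.521,.087,.20],vel=.12)
s=robot.sense();print(s["t"],s["tcp_pos"],s["opening"],s["wrist_force"])
for n in("scene","top"):
    f=robot.grab_frame(n);cv2.imwrite(f"pics/{n}5.png",f["image"][...,::-1])
E
python3 -c "
import cv2,numpy as np
a=cv2.imread('pics/scene5.png')[50:300,150:450];b=cv2.imread('pics/top5.png')[80:330,50:350]
cv2.imwrite('pics/p5.png',cv2.resize(np.hstack([a,b]),(800,333)))"
```

```text
False
19.0333 [0.52143335 0.08758496 0.09147748] 0.21417317590122972 [0.47590112 1.5259666  1.83464428]
20.0917 [0.52024572 0.08670506 0.19902947] 0.2181389178583125 [-0.55424676  0.92960184 -4.61815375]
```

View pics/p5.png

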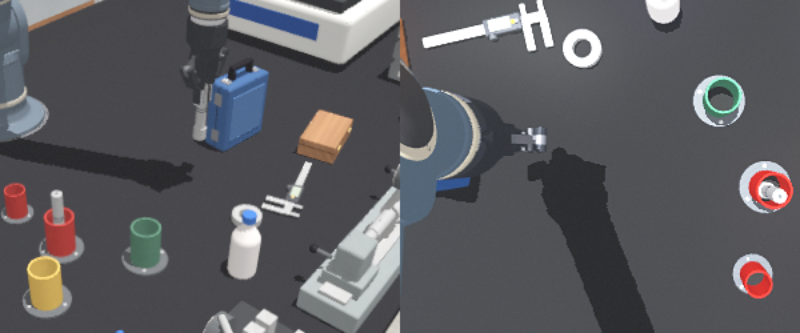

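The spindle is held: opening 0.218 (18.5 mm) and the wrist carries about the right weight. I move above the green holder and check both foot and mouth there before lowering.

Run:
```python
from plant import robot
from h import *
robot.move_straight([.521,.087,.23],vel=.15)
robot.move_straight([.593,-.178,.23],vel=.15)
robot.sleep(.3)
s=robot.sense();print(s["t"],s["tcp_pos"],s["tcp_rot"],s["opening"])
f=robot.grab_frame("scene");g=robot.grab_frame("top")
cv2.imwrite("pics/p6.png",cv2.resize(f["image"][110:310,180:380],(600,600),interpolation=cv2.INTER_CUBIC)[...,::-1])
P,_=cloud(f);H=hsv(f);ok=f["range_z"]>0;Z=P[...,2]
b=(np.hypot(P[...,0]-.593,P[...,1]+.178)<.04)&ok&(Z>.12)&(Z<.22)
cam=-f["R"].T@f["t"]
for lo,hi,r in((.141,.163,.013),(.168,.182,.01),(.182,.2,.01)):
    s=P[b&(Z>lo)&(Z<hi)];m=s.mean(0)
    print(lo,m.round(4),len(s),s.min(0).round(3),s.max(0).round(3),(s[:,2].min()))
m=(H[...,0]>60)&(H[...,0]<92)&(H[...,1]>70)&(H[...,2]>30)&ok&(Z>.074)&(Z<.088)&(np.hypot(P[...,0]-.593,P[...,1]+.178)<.05)
print("green scene",circ(P[m][:,:2]),m.sum(),P[m].min(0),P[m].max(0))
```

```text
22.825 [ 0.59298612 -0.1777865   0.23005566] [-3.14158412e+00 -1.58319464e-05 -1.57043697e+00] 0.21848196735571965
0.141 [ 0.5992 -0.1853  0.1531] 98 [ 0.58  -0.194  0.141] [ 0.607 -0.173  0.163] 0.1410999830539743
0.168 [ 0.5979 -0.1838  0.1744] 48 [ 0.588 -0.19   0.168] [ 0.604 -0.174  0.182] 0.16816055326169946
0.182 [ 0.5974 -0.1846  0.1909] 60 [ 0.587 -0.19   0.182] [ 0.604 -0.175  0.2  ] 0.1820166597199511
green scene (array([ 0.59494472, -0.17981783]), np.float64(0.024315442769243346)) 112 [ 0.56882514 -0.20531106  0.07400271] [ 0.62178413 -0.15408823  0.0816242 ]
```

View pics/p6.png

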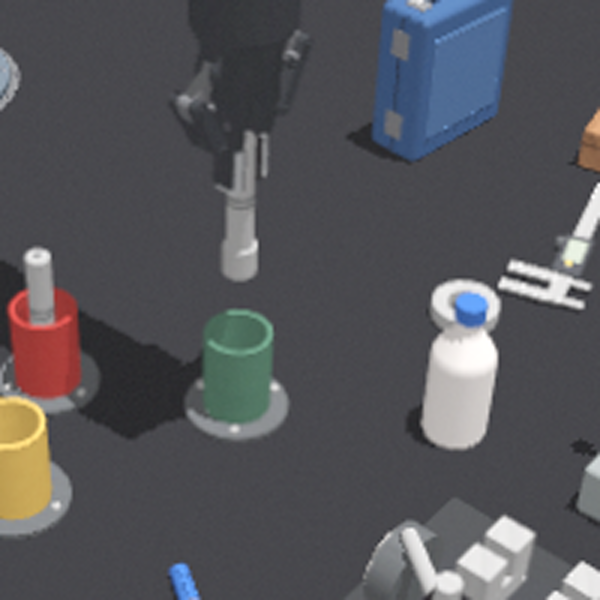

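The spindle hangs plumb, with its foot centre ≈ (0.593, -0.177) and the mouth ≈ (0.595, -0.180) in the same view. That is about 3 mm off against a 10 mm clearance. I shift by half the disagreement, lower until the foot is about 2 mm above the inner floor, and release.

Run:
```python
from plant import robot
from h import *
x,y=.594,-.1795
robot.move_straight([x,y,.23],vel=.1)
print(robot.move_straight([x,y,.18],vel=.1,contact_N=6))
print(robot.move_straight([x,y,.102],vel=.06,contact_N=6))
s=robot.sense();print(s["t"],s["tcp_pos"],s["wrist_force"],s["opening"])
f=robot.grab_frame("scene");cv2.imwrite("pics/p7.png",cv2.resize(f["image"][110:310,180:380],(600,600),interpolation=cv2.INTER_CUBIC)[...,::-1])
```

```text
False
False
25.275 [ 0.59435086 -0.17956841  0.10252759] [ 0.11238848  0.32409766 -2.98906786] 0.22194828966412028
```

View pics/p7.png

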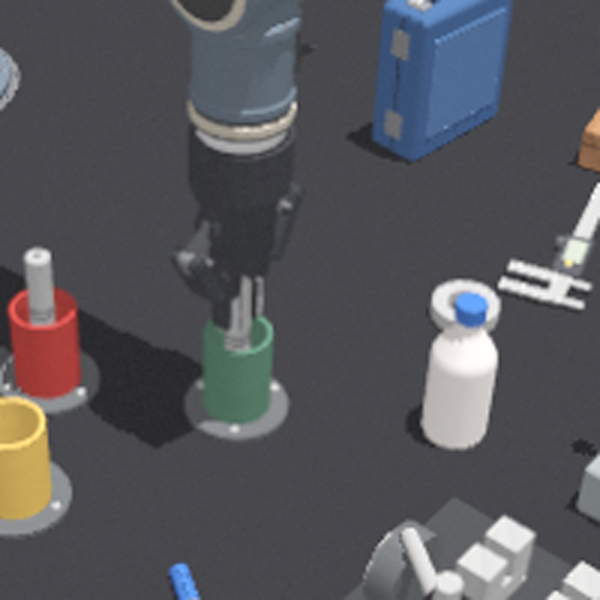

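The foot is inside the tube near the floor with no contact loads and the fingertips are above the rim. I release, retreat and check.

Run:
```python
from plant import robot
from h import *
x,y=.594,-.1795
robot.grip(.7,strength=20)
robot.sleep(.4)
robot.move_straight([x,y,.30],vel=.15)
robot.goto([.45,.0,.33],[np.pi,0,-np.pi/2])
robot.sleep(.5)
s=robot.sense();print(s["t"],s["opening"],s["wrist_force"])
ims=[]
for n in("scene","top"):
    f=robot.grab_frame(n)
    P,_=cloud(f);H=hsv(f);ok=f["range_z"]>0;Z=P[...,2]
    ims.append(f["image"][60:310,140:440][...,::-1])
    b=(np.hypot(P[...,0]-.594,P[...,1]+.179)<.05)&ok&(H[...,1]<60)&(Z>.09)&(Z<.15)
    t=P[b]; 
    if len(t): print(n,"spindle above rim: ztop",t[:,2].max(),"top",t[t[:,2]>.12].mean(0),"low",t[t[:,2]<.11].mean(0),len(t))
    m=(H[...,0]>60)&(H[...,0]<92)&(H[...,1]>70)&(H[...,2]>30)&ok&(Z>.074)&(Z<.088)&(np.hypot(P[...,0]-.593,P[...,1]+.178)<.05)
    print(n,"green",circ(P[m][:,:2]),m.sum())
    b=(np.hypot(P[...,0]-.457,P[...,1]+.254)<.04)&ok&(H[...,1]<60)&(Z>.115)&(Z<.15)
    if b.any(): print("reject top",P[b].mean(0),b.sum(),P[b][:,2].max())
    m=(H[...,0]>95)&(H[...,0]<130)&(H[...,1]>120)&(H[...,2]>60)&ok&(abs(Z-.161)<.007)&(P[...,0]<.7)
    if m.any(): print(n,"case",P[m].mean(0))
cv2.imwrite("pics/p8.png",cv2.resize(np.hstack(ims),(800,333)))
```

```text
29.0917 0.7012184450219706 [0.25773379 0.51375494 0.69430381]
scene spindle above rim: ztop 0.1289362549753084 top [ 0.59635536 -0.18295688  0.1256148 ] low [ 0.59807483 -0.1857423   0.09970761] 135
scene green (array([ 0.5946807 , -0.18028268]), np.float64(0.024590552409768877)) 85
reject top [ 0.45578668 -0.25589548  0.12370762] 63 0.12895274777972626
scene case [0.49452311 0.27290356 0.15816836]
top spindle above rim: ztop 0.13017527505189264 top [ 0.59359141 -0.17817496  0.12749206] low [ 0.58760447 -0.17360117  0.10141263] 121
top green (array([ 0.59319258, -0.17709667]), np.float64(0.02461684538778392)) 169
reject top [ 0.45327232 -0.24968626  0.12668681] 107 0.13093218842313453
top case [0.48751241 0.26941719 0.15863815]
```

View pics/p8.png

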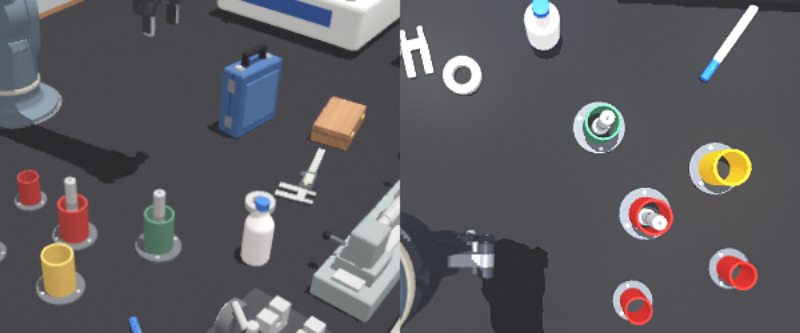

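The spindle stands upright in the green holder with its top at about 0.128 m, so its foot is on the floor. The case is upright, the reject is still in the red holder, and the gripper is clear.

```bash
python3 -c "
from plant import robot
robot.close_job()"
```

```text
the job is handed in; nothing more can be done
```

The spindle is standing foot-down in the green holder and the job is handed in; the robot's clock read about 29 s before hand-in. I pushed the case about 216 mm to the left along its own length, in stages. Then I gripped the spindle by the upper shank, lowered its foot to within about 2–3 mm of the holder's floor, let go and moved the arm clear.

**Last checks:**
- **Spindle:** upright, its top at 0.129–0.130 m (0.128 m expected with the foot on the floor) and about 1–3 mm from the tube's axis.
- **Case:** upright where I left it, well past the 30 mm required.
- **Reject and other holders:** the reject is still in the red holder, and the holders and bottle are all standing.
- **Gripper:** clear of everything.

**Disagreements:**
- The two cameras differed by about 3–5 mm in y throughout. I averaged them and compared the spindle and holder within one view before lowering.
- Wrist force rose to about 9 N at the end of one case push. It was back near 3 N on the next, lower push, and the case stayed upright.
- The case may have ended slightly more than 200 mm from its start. It was still clear of the things around it.

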